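# Square a wooden strip to the marking rail and click the start key

## Robot

A 7-joint arm with a two-finger parallel gripper is mounted at the origin on a cart in front of the work surface, level with it; the furniture and walls round the work are solid. World frame = base frame: x ahead of the robot, y to its left, z up, the work surface at z = 0. Lengths are in m, angles in rad, forces in N, time in s.
With the tool pointing down it reaches from about 0.425 to 0.8 m from the base axis. Payload 8.3 kg.
Tool frame: the origin (TCP) lies midway between the tips of the shut fingers; the grasp point (between the pads) lies 19 mm behind it (env.tcp_to_grasp is the distance from the TCP to the grasp point, in m); z points along the fingers, y is the line along which they close (so a half turn about z gives the same grasp; the last joint's range is limited). The gripper opens to 85 mm and grips with 20 to 120 N. Pads are 22 mm wide; open, the fingers measure 114 mm over their backs; the gripper's body (76 mm by 85 mm) begins 54 mm behind the grasp point. The pads swing forward as they close: fully open they stand 13 mm farther back than shut.
Start: joints at [1.275, 0.383, 0.016, 1.37, -0.006, 1.388, -0.046], TCP at [0.144, -0.608, 0.231] pointing down, gripper open.
Joint ranges: [-2.95, 2.95], [-0.25, 2.06], [-1.52, 1.56], [0.18, 2.33], [-1.44, 4.58], [0.02, 2.06], [-3.01, 3.01]. Speed limits (rad/s): [2.39, 2.39, 3.01, 3.01, 3.14, 3.14, 3.14].

## Interface

Orientations are given as a unit quaternion [w, x, y, z].
In Python, from workcell import status, viewer, ticket, env gives the robot as it stands.
- The arm moves only by the tool move_arm, never from a script. Its argument "moves" is one flat list of numbers, 7 for each row, row after row: the shift along the tool's x, y, z in m, then the turn, a rotation vector about the tool's x, y, z in rad, then the finger opening in m, from 0 to 0.0854. A call has 1 to 10 rows; each row is the pose to reach, as a shift and turn from the pose commanded when the call began, along the tool's axes at that moment; what a row does not reach only later rows make up. A row lasts 1/12 s, in which the tool goes at most 41.7 mm and 7.16 degrees, less where a joint would pass 70% of its speed; a pose out of reach is approached as far as the arm can. A call with a gripper value outside its range is refused whole. The fingers move at their own pace and stop on an object; the grip force is fixed at half the most. Time passes only in rows, so rows that repeat a pose let the fingers close. It gives the time, the measured TCP pose, the force, the opening and the grip force at its end, in the units of the state.
- status.observe(): the state, without advancing time (a new reading comes with each control period).
- viewer.camera(name): name is "scene" or "side" or "wrist"; returns a dict with "frame" (384x512x3 uint8, red, green, blue), "range_z" (384x512 float32, m along the optical axis (not along the pixel's ray), 0 where there is no reading), "fx", "fy", "cx", "cy" (pixels), "R" (3x3) and "t" (3): a world point X has camera coordinates R X + t. Camera axes: x right, y down, z forward; pixel columns grow to the right and rows downward; lengths in m; the calibration is good to about 2 mm. A picture is of the moment at which its call begins.
- ticket.close_job(): hands the job in; it is judged then, once.
Trained networks look in a picture, given as the dict that the camera call returned (one of the last four; its "shot" number tells which), for a name from the list of things; names that differ only in an ending like _2 or _b are one class to them, and where a whole thing is asked for, a point or a joint stands for the part that bears it (a point fixed in the world has none). Each returns a list of dicts, best first, with "p" (0 to 1); they miss things now and then, are a little off and sometimes report something else, mostly with a low value. They report only what shows in the picture. A call takes as long as a camera call.
- viewer.search_frame(query, picture): "box" ([left, top, right, bottom] in pixels, round what is visible of it).
- viewer.trace(query, picture): "region" (384x512 bool, what is visible of it) and "box" ([left, top, right, bottom] in pixels, round what is visible of it).
- viewer.tip_of(query, picture): "pixel" ([column, row] in pixels: a listed point, or the origin of a listed thing).
The state is a dict: "t": time; "joint_positions": joint angles; "qvel": joint speeds; "tau": joint torques, N m; "eef_pos": TCP position; "tool_rot": TCP orientation; "ft_force": force on the tool from outside, world axes, zero at the start; "torque": the same for the moment, N m; "opening": opening from 0.0 (shut) to 1.0 (fully open); "finger_force": force on a finger pad.
Only numpy, scipy, OpenCV 4.12 (cv2) and the standard library are available. Lean on these libraries where they do the work, as an engineer would, in place of code of your own. Each camera call takes 0.05 s, during which the arm holds its last target. There are 200 camera calls.

## Task

Push the wooden strip back until its long edge lies flush along the whole rail of the marking machine, with both ends still on the bed. Then start the marking: press the round key on the control box just until it clicks (its resistance drops), do not drive it down to its stop, and let it go. Do not press the other two keys, do not press the start key while the strip is out of line, and leave the other things on the table where they are.

Things in the scene. Friction and masses are not known exactly. Their poses are not given: they have to be found in the camera images.
- marker: Marking machine, fixed: flat aluminium bed 150 x 250 mm, top 14 mm over the table; a steel rail (250 mm long, 12 mm thick, 20 mm above the bed) along the far long side; behind it a grey marking unit 130 mm wide, 60 mm tall, with a dark nose over the rail, not over the bed. Origin at the bed's centre on the table; x square to the rail, away from the robot, y along it to the left.
- rail_face (a point): Point on the rail's near face, at the middle of its length, level with the bed's top. x points square into the rail, away from the robot; y along the rail to the left; z up. The bed in front of the rail is 135 mm deep.
- strip_mid (a point): Wooden strip, loose, 0.1 to 0.2 kg, flat on the bed before the rail: 180 mm long (its y axis), 36 mm wide (its x axis), 12 mm thick. This point is its centre, 6 mm above the bed. When flush it lies 18 mm from the rail's face. It starts with its centre 50 to 75 mm from that face, askew by up to 16 degrees.
- control_box: Grey control box, fixed, 90 x 184 mm, 30 mm tall, to the left or right of the marking machine. Three black keys stand in a row along its length (its y axis) 58 mm apart, each on a steel seat; which key is at which place varies. Origin at the centre of its underside.
- round_key (a joint): Travel of the round key, the start key, straight down in m: 0 at rest, grows as it is pressed. Its resistance climbs to about 5 N at 2 mm, then drops (the click) to about 2 N at 5 mm, then climbs again, past 4 N at 6 mm and 10 N at 8 mm; its stop is at 9 mm. It springs back up when released.
- round_key_top (a point): Centre of the top face of the round key's black cap (36 mm in diameter, standing 12 mm above its steel seat), 46 mm above the table. It sinks with the key.
- square_key (a joint): Travel of the square key in m, made like that of the round key. Not to be pressed.
- square_key_top (a point): Centre of the top face of the square key's black cap, 32 x 32 mm. Not to be pressed.
- oblong_key (a joint): Travel of the oblong key in m, made like that of the round key. Not to be pressed.
- oblong_key_top (a point): Centre of the top face of the oblong key's black cap, 44 x 20 mm. Not to be pressed.
- eraser: Bystander: eraser in a card sleeve, 20 x 42 x 12 mm, on the table on the robot's side of the control box. Origin at the centre of its underside.
- pencil: Bystander: green pencil, 170 mm long, lying across the cutting mat beyond the machine and the control box. Origin at the centre of its underside.
- wood_tool: Bystander: boxwood modelling stick, 176 mm long, lying at the left on the cutting mat. Origin at the centre of its underside.

How it is judged:
By the outcome, as a careful person would: the job done as asked, in the order asked, and still so for the second after the job is handed in, with the robot touching nothing.
It also fails if it takes over 67 s, if anything falls off the work surface, if the arm or the gripper's body presses on something with over 40 N, if the wrist force passes 120 N, or if a joint passes its speed limit or range.

## Working session

There is one attempt and no reset: what is moved stays moved. The work goes in short steps, Python scripts to look and compute and a tool call to move; the robot and the scene stay as the last step left them, time stands still between calls to the robot, and variables do not carry over. Pictures are saved under pics/ and viewed, at most 10 in all, crops included, and the job is handed in when it is done.

Besides the shell and the picture viewer there is one more tool, called as name(argument=value, ...) on one line, values as JSON. move_arm: Moves the arm, as the interface text tells. Its arguments: {"type":"object","properties":{"moves":{"type":"array"}},"required":["moves"]}

```bash
mkdir -p pics
cat > h.py <<'E'
from workcell import status, viewer, ticket, env
import numpy as np, cv2
from scipy.spatial.transform import Rotation as Ro
def world(p,u,v,z=None):
    """pixel -> world; z given: intersect with plane height z, else depth"""
    R,t=np.array(p["R"]),np.array(p["t"]); r=np.array([(u-p["cx"])/p["fx"],(v-p["cy"])/p["fy"],1.])
    if z is None:
        d=p["range_z"][int(round(v)),int(round(u))]; return R.T@(r*d-t)
    c=-R.T@t; w=R.T@r; return c+w*(z-c[2])/w[2]
def save(p,n): cv2.imwrite("pics/"+n,p["frame"][:,:,::-1])
def cloud(p,m):
    v,u=np.nonzero(m&(p["range_z"]>0)); d=p["range_z"][v,u]
    X=np.c_[(u-p["cx"])/p["fx"]*d,(v-p["cy"])/p["fy"]*d,d]
    return (X-np.array(p["t"]))@np.array(p["R"])
def tool():
    s=status.observe(); q=np.array(s["tool_rot"]); return np.array(s["eef_pos"]),Ro.from_quat(q[[1,2,3,0]]),s
E
python3 - <<'E'
from h import *
a,R,s=tool(); print(s["t"],a,R.as_matrix().round(3),s["opening"],s["ft_force"])
for c in ["scene","side"]:
    p=viewer.camera(c); save(p,c+"1.png")
    print(c,"cam",(-np.array(p["R"]).T@np.array(p["t"])).round(3))
    for n,z in [("rail_face",.014),("strip_mid",.02),("round_key_top",.046),("square_key_top",.046),("oblong_key_top",.046),("control_box",0),("marker",0),("eraser",0)]:
        r=viewer.tip_of(n,p)
        for d in r[:2]: print(n,round(d["p"],2),np.round(d["pixel"]),world(p,*d["pixel"],z).round(4),world(p,*d["pixel"]).round(3))
    r=viewer.trace("strip_mid",p)
    if r:
        X=cloud(p,r[0]["region"]); X=X[(X[:,2]>.02)&(X[:,2]<.034)]; print("strip",cv2.minAreaRect(X[:,:2].astype(np.float32)*1000),np.median(X[:,2]))
E
```

```text
0.0 [ 0.1440975  -0.60764375  0.23025994] [[ 0.973  0.231 -0.   ]
 [ 0.231 -0.973  0.002]
 [-0.    -0.002 -1.   ]] 0.997064738052113 [ 0.81577819  0.0045802  -1.01913503]
scene cam [-0.016  0.463  0.456]
rail_face 0.8 [313. 195.] [ 0.5878 -0.159   0.014 ] [ 0.589 -0.16   0.013]
strip_mid 0.68 [332. 200.] [ 0.5311 -0.1701  0.02  ] [ 0.524 -0.162  0.025]
round_key_top 0.63 [254. 221.] [0.5263 0.0716 0.046 ] [0.528 0.071 0.045]
square_key_top 0.52 [202. 232.] [0.5493 0.1824 0.046 ] [0.549 0.182 0.046]
oblong_key_top 0.58 [227. 229.] [0.5324 0.1346 0.046 ] [0.531 0.136 0.047]
control_box 0.58 [231. 248.] [ 0.5271  0.1296 -0.    ] [0.493 0.15  0.028]
marker 0.92 [331. 210.] [ 0.5232 -0.1609  0.    ] [ 0.506 -0.141  0.015]
eraser 0.58 [257. 270.] [0.4379 0.1259 0.    ] [ 0.438  0.126 -0.   ]
strip ((530.8092651367188, -168.45559692382812), (38.16890335083008, 181.53616333007812), 2.626598358154297) 0.02518230562416679
side cam [0.346 0.802 0.735]
rail_face 0.89 [274. 163.] [ 0.5808 -0.1744  0.014 ] [ 0.582 -0.178  0.011]
strip_mid 0.87 [293. 167.] [ 0.529  -0.1649  0.02  ] [ 0.528 -0.159  0.024]
round_key_top 0.47 [265. 221.] [0.5316 0.0712 0.046 ] [0.531 0.073 0.048]
square_key_top 0.6 [240. 253.] [0.5516 0.1764 0.046 ] [0.551 0.178 0.048]
oblong_key_top 0.61 [255. 239.] [0.5355 0.1286 0.046 ] [0.536 0.128 0.045]
control_box 0.69 [253. 259.] [ 0.5351  0.1403 -0.    ] [0.526 0.171 0.034]
marker 0.84 [291. 177.] [ 0.5288 -0.1519  0.    ] [ 0.522 -0.119  0.025]
eraser 0.63 [297. 264.] [0.4468 0.1249 0.    ] [0.445 0.136 0.013]
strip ((531.9677734375, -162.382568359375), (36.16780090332031, 182.13662719726562), 2.8839945793151855) 0.025504983135038902
```

Run:
```python
from h import *
ps=[viewer.camera(c) for c in ["scene","side"]]
cv2.imwrite("pics/both.png",cv2.resize(np.hstack([p["frame"][60:330,100:450] for p in ps]),(800,309))[:,:,::-1])
for p in ps:
    X=cloud(p,np.ones((384,512),bool))
    m=(X[:,0]>.4)&(X[:,0]<.75)&(X[:,1]<-.02)&(X[:,1]>-.33)
    X=X[m]
    for lo,hi in [(.030,.037),(.012,.016)]:
        Y=X[(X[:,2]>lo)&(X[:,2]<hi)]; print(lo,len(Y),Y.min(0).round(3),Y.max(0).round(3))
        if lo>.02:
            Y=Y[(abs(Y[:,0]-.59)<.06)]
            for y0 in np.arange(-.32,-.02,.03):
                q=Y[(Y[:,1]>y0)&(Y[:,1]<y0+.03)]
                if len(q): print(round(y0+.015,3),len(q),np.percentile(q[:,0],[3,50,97]).round(4))
        else: print(cv2.minAreaRect(Y[:,:2].astype(np.float32)*1000))
```

```text
0.03 372 [ 0.57 -0.29  0.03] [ 0.665 -0.041  0.037]
-0.275 27 [0.5719 0.5765 0.5849]
-0.245 31 [0.5746 0.5795 0.5857]
-0.215 44 [0.5796 0.5882 0.5968]
-0.185 40 [0.5827 0.5897 0.6008]
-0.155 45 [0.5856 0.5933 0.6041]
-0.125 59 [0.5899 0.599  0.6086]
-0.095 65 [0.594  0.6054 0.6468]
-0.065 39 [0.5976 0.6025 0.6103]
-0.035 14 [0.601  0.6079 0.6123]
0.012 2134 [ 0.437 -0.288  0.012] [ 0.661 -0.025  0.016]
((552.3320922851562, -160.36109924316406), (251.85716247558594, 204.22935485839844), 83.0589599609375)
0.03 379 [ 0.574 -0.285  0.03 ] [ 0.667 -0.036  0.037]
-0.275 26 [0.5736 0.5789 0.5847]
-0.245 31 [0.5753 0.583  0.5888]
-0.215 38 [0.5801 0.5869 0.5962]
-0.185 30 [0.5833 0.5877 0.5934]
-0.155 33 [0.5879 0.593  0.6041]
-0.125 52 [0.5926 0.5996 0.6077]
-0.095 83 [0.5959 0.6091 0.6471]
-0.065 43 [0.5985 0.6049 0.612 ]
-0.035 26 [0.602  0.6066 0.6131]
0.012 2287 [ 0.44  -0.283  0.012] [ 0.736 -0.02   0.016]
((594.7041015625, -159.592529296875), (253.59109497070312, 285.01739501953125), 83.23125457763672)
```

View pics/both.png

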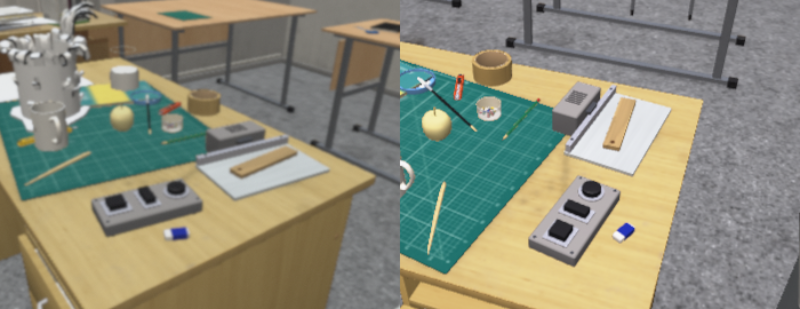

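move_arm(moves=[0.028,-0.024,0,0,0,0.035,0.085,0.056,-0.048,0,0,0,0.07,0.085,0.085,-0.072,0,0,0,0.105,0.085,0.113,-0.096,0,0,0,0.14,0.085,0.141,-0.12,0,0,0,0.175,0.085,0.169,-0.144,0,0,0,0.21,0.085,0.197,-0.168,0,0,0,0.245,0.085,0.225,-0.193,0,0,0,0.28,0.085,0.253,-0.217,0,0,0,0.315,0.085,0.281,-0.241,0,0,0,0.354,0.085])

```text
t: 1.93
eef_pos: [0.3628, -0.3072, 0.2317]
tool_rot: [0.0, 0.998, -0.061, 0.0]
ft_force: [0.8, -0.9, 0.1]
opening: 0.994
finger_force: 0.0
```

Run:
```python
from h import *
a,R,s=tool(); print(a,R.as_matrix().round(3),R.inv().apply(np.array([.4715,-.158,.12])-a).round(4))
```

```text
[ 0.36276967 -0.30719312  0.2316528 ] [[ 0.992 -0.123  0.001]
 [-0.123 -0.992 -0.001]
 [ 0.001  0.001 -1.   ]] [ 0.0895 -0.1615  0.1116]
```

move_arm(moves=[0.018,-0.032,0,0,0,0,0.085,0.036,-0.064,0,0,0,0,0.085,0.054,-0.097,0,0,0,0,0.085,0.072,-0.129,0,0,0,0,0.085,0.0895,-0.1615,0,0,0,0,0.085,0.0895,-0.1615,0,0,0,0,0.085,0.0895,-0.1615,0,0,0,0,0.085])

```text
t: 2.52
eef_pos: [0.4715, -0.1568, 0.2314]
tool_rot: [-0.0, 0.998, -0.058, 0.0]
ft_force: [-0.7, -0.8, -0.8]
opening: 0.995
finger_force: 0.0
```

Run:
```python
from h import *
a,R,s=tool(); print(s["t"],a,R.as_matrix().round(4))
p=viewer.camera("wrist"); save(p,"w1.png")
for n,z in [("rail_face",.014),("strip_mid",.02),("marker",0)]:
    for d in viewer.tip_of(n,p)[:1]: print(n,round(d["p"],2),np.round(d["pixel"]),world(p,*d["pixel"],z).round(4),world(p,*d["pixel"]).round(4))
r=viewer.trace("strip_mid",p)
if r:
    X=cloud(p,r[0]["region"]);print(np.median(X[:,2])); X=X[(X[:,2]>.02)&(X[:,2]<.034)]; print("strip",cv2.minAreaRect(X[:,:2].astype(np.float32)*1000))
X=cloud(p,np.ones((384,512),bool)); X=X[(abs(X[:,2]-.034)<.004)&(X[:,0]>.55)]
for y0 in np.arange(-.30,-.02,.03):
    q=X[(X[:,1]>y0)&(X[:,1]<y0+.03)]
    if len(q)>5: print(round(y0+.015,3),len(q),np.percentile(q[:,0],[3,50,97]).round(4),np.median(q[:,2]).round(4))
```

```text
2.5167 [ 0.47147791 -0.15683237  0.23141815] [[ 9.933e-01 -1.156e-01  5.000e-04]
 [-1.156e-01 -9.933e-01  6.000e-04]
 [ 4.000e-04 -7.000e-04 -1.000e+00]]
strip_mid 0.64 [256. 104.] [ 0.5329 -0.1664  0.02  ] [ 0.5332 -0.1664  0.0269]
0.02629842931939782
strip ((532.9627685546875, -166.86314392089844), (36.024898529052734, 179.7030792236328), 2.376894474029541)
-0.285 236 [0.5737 0.5794 0.5848] 0.0343
-0.255 433 [0.5761 0.5825 0.5887] 0.0343
-0.225 452 [0.5796 0.5862 0.5947] 0.0342
-0.195 426 [0.5833 0.5897 0.5984] 0.0341
-0.165 184 [0.5871 0.5903 0.5935] 0.0343
-0.135 403 [0.5911 0.5975 0.6061] 0.0343
-0.105 440 [0.5948 0.6013 0.6083] 0.0343
-0.075 438 [0.5988 0.6053 0.6116] 0.0344
-0.045 280 [0.6022 0.6081 0.6141] 0.0345
```

View pics/w1.png

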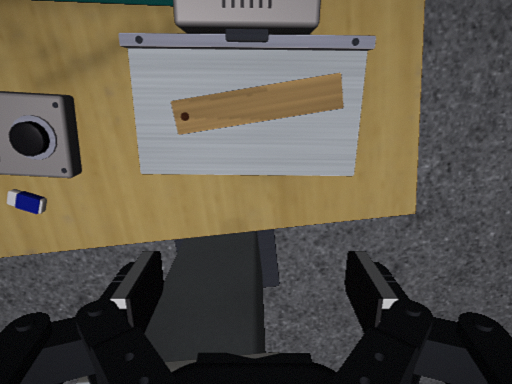

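move_arm(moves=[0,0,0.035,0,0,0,0.085,0,0,0.07,0,0,0,0.085,0,0,0.105,0,0,0,0.085,0,0,0.14,0,0,0,0.085,0,0,0.17,0,0,0,0.085,0,0,0.195,0,0,0,0.085,0,0,0.21,0,0,0,0.085,0,0,0.218,0,0,0,0.085,0,0,0.224,0,0,0,0.085,0,0,0.226,0,0,0,0.085])

```text
t: 3.6
eef_pos: [0.4703, -0.1599, 0.0051]
tool_rot: [0.0, 0.998, -0.061, -0.0]
ft_force: [0.1, 0.2, 0.1]
opening: 1.0
finger_force: 0.0
```

Run:
```python
from h import *
a,R,s=tool(); print(s["t"],a,R.as_matrix().round(4),s["ft_force"])
p=viewer.camera("side"); cv2.imwrite("pics/s2.png",cv2.resize(p["frame"][100:260,220:420],(800,640))[:590,:,::-1])
```

```text
3.6 [ 0.47026007 -0.15986789  0.00511292] [[ 9.925e-01 -1.219e-01 -1.000e-04]
 [-1.219e-01 -9.925e-01 -0.000e+00]
 [-1.000e-04  1.000e-04 -1.000e+00]] [0.09658498 0.16500948 0.06906627]
```

View pics/s2.png

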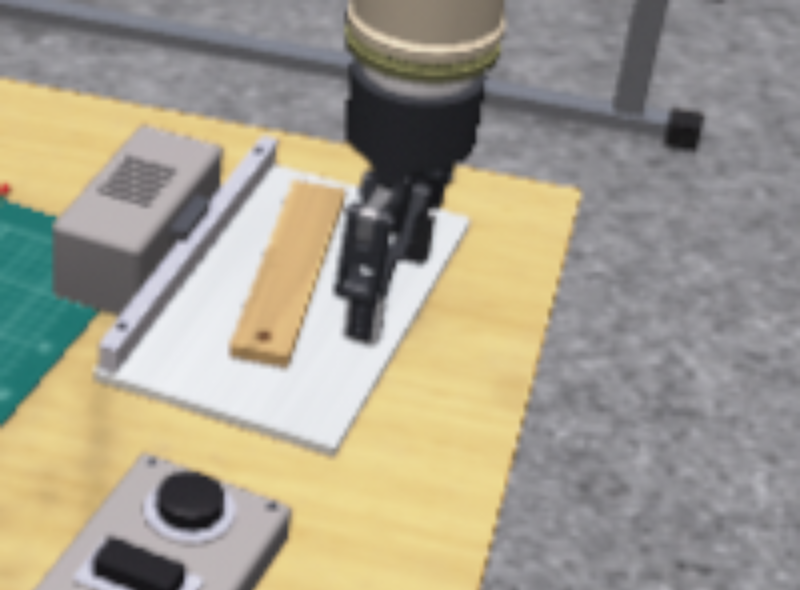

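move_arm(moves=[0.006,0,0,0,0,0,0.085,0.012,0,0,0,0,0,0.085,0.017,0,0,0,0,0,0.085,0.022,0,0,0,0,0,0.085,0.026,0,0,0,0,0,0.085,0.03,0,0,0,0,0,0.085,0.034,0,0,0,0,0,0.085,0.038,0,0,0,0,0,0.085,0.042,0,0,0,0,0,0.085,0.046,0,0,0,0,0,0.085])

```text
t: 4.48
eef_pos: [0.5164, -0.1648, 0.0052]
tool_rot: [-0.0, 0.998, -0.061, -0.0]
ft_force: [-1.3, 0.5, 0.2]
opening: 0.994
finger_force: 0.4
```

move_arm(moves=[0.003,0,0,0,0,0,0.085,0.006,0,0,0,0,0,0.085,0.009,0,0,0,0,0,0.085,0.012,0,0,0,0,0,0.085,0.014,0,0,0,0,0,0.085,0.016,0,0,0,0,0,0.085,0.018,0,0,0,0,0,0.085,0.019,0,0,0,0,0,0.085,0.02,0,0,0,0,0,0.085,0.02,0,0,0,0,0,0.085])

```text
t: 5.32
eef_pos: [0.5361, -0.1673, 0.0054]
tool_rot: [-0.0, 0.998, -0.061, 0.0]
ft_force: [0.7, -0.1, 0.6]
opening: 0.993
finger_force: 0.0
```

```bash
cat > gap.py <<'E'
from h import *
import sys
a,R,s=tool(); print(s["t"],a,s["ft_force"])
n=np.array([.993,-.119]); e=np.array([.119,.993]); F=np.array([.5875,-.165])
P=[]
for c in ["scene","side","wrist"][:int(sys.argv[1])]:
    p=viewer.camera(c); P.append(p["frame"])
    r=viewer.trace("strip_mid",p)
    if r:
        X=cloud(p,r[0]["region"]); X=X[(X[:,2]>.022)&(X[:,2]<.030)]; q=X[:,:2]-F
        print(c,"strip",r[0]["p"],cv2.minAreaRect((np.c_[q@n,q@e]).astype(np.float32)*1000))
E
python3 gap.py 2
```

```text
5.3167 [ 0.53614707 -0.16726576  0.00536125] [ 0.67643012 -0.12142563  0.60705747]
scene strip 0.57 ((-24.237686157226562, -7.651947021484375), (170.26979064941406, 36.72786331176758), 89.51673889160156)
side strip 0.82 ((-22.15725326538086, 37.34727478027344), (34.50112533569336, 92.72927856445312), 2.1172659397125244)
```

move_arm(moves=[0.001,0,0,0,0,0,0.085,0.002,0,0,0,0,0,0.085,0.003,0,0,0,0,0,0.085,0.004,0,0,0,0,0,0.085,0.004,0,0,0,0,0,0.085])

```text
t: 5.93
eef_pos: [0.5395, -0.1676, 0.0052]
tool_rot: [-0.0, 0.998, -0.061, -0.001]
ft_force: [-3.5, 1.4, 1.6]
opening: 0.996
finger_force: 1.7
```

move_arm(moves=[0.001,0,0,0,0,0,0.085,0.002,0,0,0,0,0,0.085,0.002,0,0,0,0,0,0.085])

```text
t: 6.18
eef_pos: [0.5395, -0.1679, 0.0047]
tool_rot: [-0.0, 0.998, -0.061, -0.002]
ft_force: [-9.6, 2.1, 5.7]
opening: 0.994
finger_force: 5.2
```

move_arm(moves=[0.001,0,0,0,0,0,0.085,0.002,0,0,0,0,0,0.085,0.002,0,0,0,0,0,0.085])

```text
t: 6.43
eef_pos: [0.5396, -0.1681, 0.0044]
tool_rot: [-0.0, 0.998, -0.061, -0.004]
ft_force: [-17.9, 2.4, 13.0]
opening: 0.994
finger_force: 9.0
```

move_arm(moves=[-0.004,0,0,0,0,0,0.085,-0.01,0,0,0,0,0,0.085,-0.02,0,0,0,0,0,0.085,-0.03,0,0,0,0,0,0.085,-0.03,0,-0.03,0,0,0,0.085,-0.03,0,-0.07,0,0,0,0.085,-0.03,0,-0.11,0,0,0,0.085,-0.03,0,-0.15,0,0,0,0.085,-0.03,0,-0.19,0,0,0,0.085,-0.03,0,-0.19,0,0,0,0.085])

```text
t: 7.27
eef_pos: [0.5184, -0.1653, 0.2045]
tool_rot: [0.002, 0.998, -0.06, 0.007]
ft_force: [1.2, 0.3, 1.1]
opening: 0.998
finger_force: 0.0
```

```bash
cat >> gap.py <<'E'
cv2.imwrite("pics/w3.png",cv2.resize(P[2][0:220,100:400],(800,587),interpolation=cv2.INTER_CUBIC)[:,:,::-1])
E
python3 gap.py 3
```

```text
7.2667 [ 0.51844702 -0.16533573  0.20452005] [1.21130645 0.27839413 1.13894976]
scene strip 0.94 ((-20.462133407592773, -12.546142578125), (180.12925720214844, 37.67206573486328), 89.02981567382812)
side strip 0.73 ((-18.298410415649414, -7.4631805419921875), (180.16268920898438, 38.34223937988281), 89.62864685058594)
wrist strip 0.56 ((-17.786235809326172, -11.498603820800781), (180.40858459472656, 35.60366439819336), 89.88882446289062)
```

View pics/w3.png

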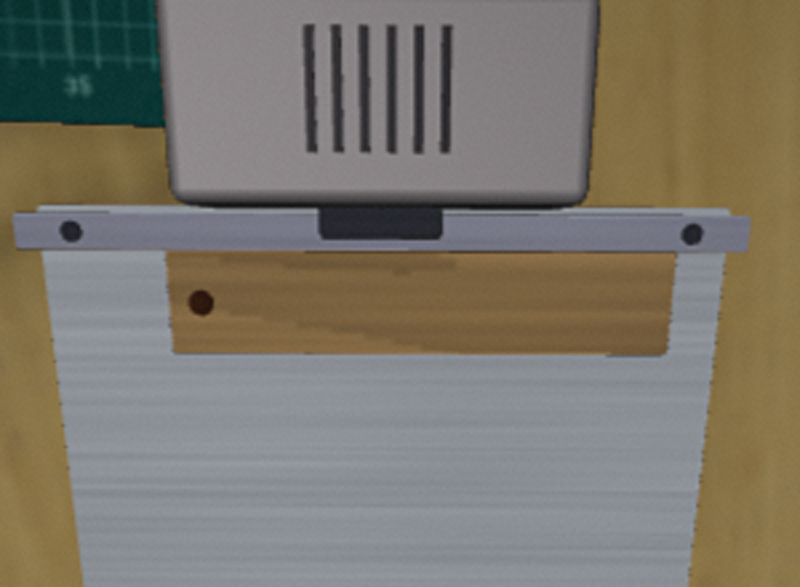

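move_arm(moves=[-0.008,-0.029,0,0,0,0,0.04,-0.016,-0.058,0,0,0,0,0,-0.024,-0.087,0,0,0,0,0,-0.032,-0.116,0,0,0,0,0,-0.04,-0.145,0,0,0,0,0,-0.048,-0.174,0,0,0,0,0,-0.058,-0.203,0,0,0,0,0,-0.066,-0.23,0,0,0,0,0,-0.066,-0.23,0,0,0,0,0,-0.066,-0.23,0,0,0,0,0])

```text
t: 8.4
eef_pos: [0.4755, 0.0735, 0.1944]
tool_rot: [-0.0, 0.998, -0.058, -0.001]
ft_force: [-0.5, -1.1, -0.4]
opening: 0.003
finger_force: 0.0
```

```bash
cat > key.py <<'E'
from h import *
a,R,s=tool(); print(s["t"],a,R.as_matrix().round(3).tolist(),s["ft_force"],s["opening"])
p=viewer.camera("wrist"); save(p,"w4.png")
for n in ["round_key_top","oblong_key_top","square_key_top"]:
    for d in viewer.tip_of(n,p)[:1]: print(n,round(d["p"],2),np.round(d["pixel"]),world(p,*d["pixel"],.046).round(4),world(p,*d["pixel"]).round(4))
    for d in viewer.trace(n,p)[:1]:
        X=cloud(p,d["region"]); X=X[(X[:,2]>.042)&(X[:,2]<.052)]; print("trace",d["p"],d["box"],len(X),X.mean(0).round(4) if len(X) else "",cv2.minAreaRect(X[:,:2].astype(np.float32)*1000) if len(X) else "")
        if n[0]=="r": print("offset",R.inv().apply(X.mean(0)-a).round(4))
E
python3 key.py
```

```text
8.4 [0.4754606  0.07347843 0.19437276] [[0.993, -0.117, -0.002], [-0.117, -0.993, 0.0], [-0.002, -0.0, -1.0]] [-0.54617331 -1.13290504 -0.39293038] 0.0028974956002745184
round_key_top 0.72 [245. 119.] [0.5285 0.0751 0.046 ] [0.5285 0.0751 0.0462]
trace 0.71 [225.9, 103.9, 264.4, 140.9] 1197 [0.5272 0.0736 0.046 ] ((526.7359008789062, 73.64881896972656), (34.35176467895508, 33.57966613769531), 82.9209213256836)
offset [ 0.0516 -0.0061  0.1483]
oblong_key_top 0.76 [181. 117.] [0.5364 0.1315 0.046 ] [0.5364 0.1314 0.0463]
trace 0.89 [169.1, 92.0, 194.7, 142.7] 1122 [0.5374 0.1305 0.0462] ((536.615234375, 130.99310302734375), (20.011058807373047, 44.17893981933594), 79.77993774414062)
square_key_top 0.63 [118. 113.] [0.5466 0.1866 0.046 ] [0.5466 0.1864 0.0465]
trace 0.97 [98.8, 92.1, 139.0, 133.3] 1331 [0.5469 0.1872 0.0462] ((546.5485229492188, 187.96340942382812), (32.244686126708984, 31.99395179748535), 80.32521057128906)
```

View pics/w4.png

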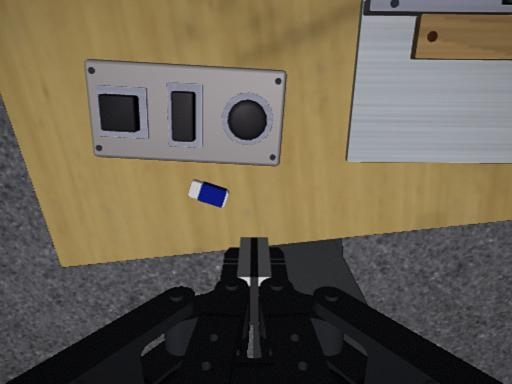

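move_arm(moves=[0.018,-0.002,0,0,0,0,0,0.036,-0.004,0,0,0,0,0,0.0515,-0.006,0,0,0,0,0,0.0515,-0.006,0.03,0,0,0,0,0.0515,-0.006,0.06,0,0,0,0,0.0515,-0.006,0.09,0,0,0,0,0.0515,-0.006,0.115,0,0,0,0,0.0515,-0.006,0.13,0,0,0,0,0.0515,-0.006,0.137,0,0,0,0,0.0515,-0.006,0.137,0,0,0,0])

```text
t: 9.58
eef_pos: [0.5272, 0.0708, 0.0567]
tool_rot: [0.0, 0.998, -0.061, -0.002]
ft_force: [-1.6, 0.3, 0.8]
opening: -0.001
finger_force: 0.0
```

move_arm(moves=[0,0,0,0,0,0,0,0,0,0,0,0,0,0,0,0,0,0,0,0,0])

```text
t: 9.83
eef_pos: [0.5293, 0.0715, 0.0598]
tool_rot: [-0.0, 0.998, -0.061, 0.001]
ft_force: [0.3, 0.5, 0.4]
opening: 0.002
finger_force: 0.0
```

move_arm(moves=[-0.001,-0.001,0.004,0,0,0,0,-0.002,-0.002,0.008,0,0,0,0,-0.002,-0.002,0.011,0,0,0,0,-0.002,-0.002,0.011,0,0,0,0,-0.002,-0.002,0.011,0,0,0,0])

```text
t: 10.25
eef_pos: [0.5262, 0.0737, 0.047]
tool_rot: [0.0, 0.998, -0.06, -0.0]
ft_force: [0.5, 0.2, 0.5]
opening: -0.002
finger_force: 0.0
```

move_arm(moves=[0,0,0.001,0,0,0,0,0,0,0.001,0,0,0,0,0,0,0.001,0,0,0,0])

```text
t: 10.5
eef_pos: [0.5265, 0.0736, 0.0464]
tool_rot: [-0.0, 0.998, -0.061, 0.0]
ft_force: [0.1, 0.2, -0.8]
opening: 0.003
finger_force: 0.0
```

move_arm(moves=[0,0,0.001,0,0,0,0,0,0,0.001,0,0,0,0,0,0,0.001,0,0,0,0])

```text
t: 10.75
eef_pos: [0.5267, 0.0737, 0.0456]
tool_rot: [-0.0, 0.998, -0.061, 0.0]
ft_force: [-0.2, -0.4, 2.0]
opening: 0.003
finger_force: 1.2
```

move_arm(moves=[0,0,0.001,0,0,0,0,0,0,0.001,0,0,0,0,0,0,0.001,0,0,0,0])

```text
t: 11.0
eef_pos: [0.5267, 0.0737, 0.0446]
tool_rot: [-0.0, 0.998, -0.061, 0.0]
ft_force: [-0.9, -0.5, 5.4]
opening: 0.001
finger_force: 2.4
```

move_arm(moves=[0,0,0.001,0,0,0,0,0,0,0.001,0,0,0,0,0,0,0.001,0,0,0,0])

```text
t: 11.25
eef_pos: [0.5266, 0.0737, 0.0435]
tool_rot: [-0.0, 0.998, -0.061, 0.0]
ft_force: [-0.2, -0.5, 5.1]
opening: -0.002
finger_force: 2.5
```

move_arm(moves=[0,0,0.0005,0,0,0,0,0,0,0.0005,0,0,0,0,0,0,0.0005,0,0,0,0])

```text
t: 11.5
eef_pos: [0.5266, 0.0737, 0.0429]
tool_rot: [-0.0, 0.998, -0.061, 0.0]
ft_force: [-0.4, 0.6, 4.0]
opening: 0.005
finger_force: 2.0
```

move_arm(moves=[0,0,0.001,0,0,0,0,0,0,0.001,0,0,0,0,0,0,0.001,0,0,0,0])

```text
t: 11.75
eef_pos: [0.5266, 0.0737, 0.0417]
tool_rot: [-0.0, 0.998, -0.061, 0.0]
ft_force: [1.5, -0.2, 1.6]
opening: 0.003
finger_force: 1.1
```

move_arm(moves=[0,0,0.0005,0,0,0,0,0,0,0.0005,0,0,0,0,0,0,0.0005,0,0,0,0])

```text
t: 12.0
eef_pos: [0.5266, 0.0737, 0.0413]
tool_rot: [-0.0, 0.998, -0.061, 0.0]
ft_force: [0.8, -0.5, 2.1]
opening: 0.0
finger_force: 1.0
```

move_arm(moves=[0,0,0.0005,0,0,0,0,0,0,0.0005,0,0,0,0])

```text
t: 12.17
eef_pos: [0.5265, 0.0736, 0.0408]
tool_rot: [-0.0, 0.998, -0.061, 0.0]
ft_force: [1.6, 0.3, 2.0]
opening: 0.001
finger_force: 1.2
```

move_arm(moves=[0,0,-0.003,0,0,0,0,0,0,-0.008,0,0,0,0,0,0,-0.02,0,0,0,0,0,0,-0.05,0,0,0,0,0,0,-0.085,0,0,0,0,-0.02,0,-0.12,0,0,0,0,-0.05,0,-0.15,0,0,0,0,-0.05,0,-0.15,0,0,0,0,-0.05,0,-0.15,0,0,0,0])

```text
t: 12.92
eef_pos: [0.4768, 0.0803, 0.1939]
tool_rot: [0.0, 0.998, -0.06, 0.002]
ft_force: [0.3, -0.9, 0.2]
opening: 0.003
finger_force: 0.0
```

```bash
python3 key.py; sed -i '$d' gap.py; python3 gap.py 2
python3 - <<'E'
from h import *
p=viewer.camera("side"); cv2.imwrite("pics/s5.png",cv2.resize(p["frame"][80:300,180:440],(700,592))[:,:,::-1])
E
```

```text
12.9167 [0.47680508 0.0803375  0.19390057] [[0.993, -0.12, 0.005], [-0.12, -0.993, -0.001], [0.005, 0.0, -1.0]] [ 0.2897951  -0.90664253  0.16848012] 0.0029662627158492548
round_key_top 0.65 [253. 124.] [0.5255 0.0755 0.046 ] [0.5257 0.0754 0.0472]
trace 0.61 [231.6, 103.1, 274.6, 142.6] 1221 [0.5273 0.0739 0.046 ] ((526.964599609375, 74.02679443359375), (34.369590759277344, 34.51890182495117), 83.23849487304688)
offset [0.0501 0.0003 0.1482]
oblong_key_top 0.94 [187. 117.] [0.5382 0.1326 0.046 ] [0.5382 0.1325 0.0464]
trace 0.97 [175.0, 90.5, 202.4, 144.6] 1117 [0.5372 0.1304 0.0461] ((536.6338500976562, 130.91006469726562), (20.0452880859375, 44.09028244018555), 80.71678161621094)
square_key_top 0.93 [125. 115.] [0.5467 0.1874 0.046 ] [0.5468 0.187  0.0469]
trace 0.79 [107.3, 97.0, 148.3, 137.1] 1325 [0.5469 0.1872 0.0462] ((546.5264892578125, 187.98440551757812), (32.376068115234375, 32.01939392089844), 80.29974365234375)
13.2667 [0.47657202 0.0795116  0.18970792] [0.57090827 0.98371536 0.39424475]
scene strip 0.35 ((0.0, 0.0), (0.0, 0.0), 0.0)
side strip 0.74 ((0.0, 0.0), (0.0, 0.0), 0.0)
```

View pics/s5.png

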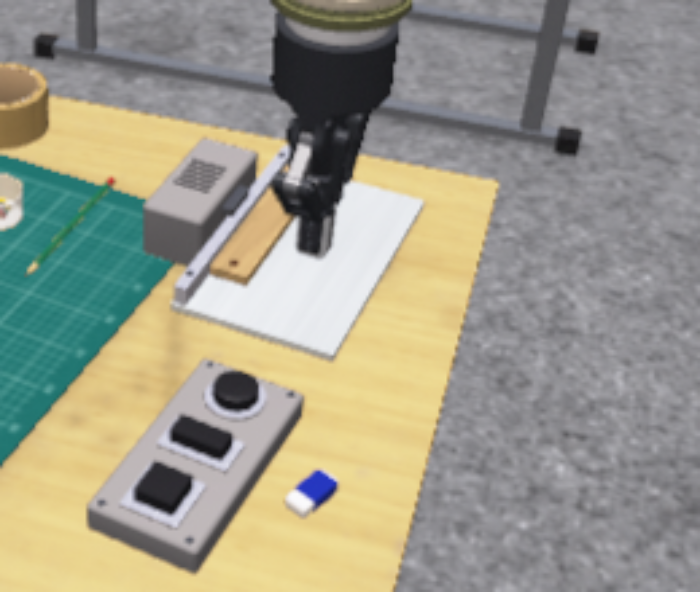

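The strip still lies along the rail (its hole is at about (235,263)), all three keys are up, the eraser hasn't moved, and the arm is clear. I'm handing the job in.

```bash
python3 -c "
from workcell import ticket
print(ticket.close_job())"
```

```text
the job is handed in; nothing more can be done
None
```

I handed the job in: the strip lies flush along the rail with both ends on the bed, and I then pressed the round key through its click (about 5 mm, well short of its stop) and released it; the other two keys and the things on the table were not touched.

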